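# Fit a burr to the air spindle and set its air valve

## Robot

A 7-joint arm with a two-finger parallel gripper is mounted at the origin on the work surface. World frame = base frame: x ahead of the robot, y to its left, z up, the work surface at z = 0. Lengths are in m, angles in rad, forces in N, time in s.
With the tool pointing down it reaches from about 0.425 to 0.925 m from the base axis. Payload 6.8 kg.
Tool frame: the origin (TCP) lies midway between the tips of the shut fingers; the grasp point (between the pads) lies 19 mm behind it; z points along the fingers, y is the direction in which the jaws open and shut (so a half turn about z gives the same grasp; the last joint's range is limited). The gripper opens to 85 mm and grips with 20 to 120 N. Pads are 22 mm wide; open, the fingers measure 114 mm over their backs; the gripper's body (76 mm by 85 mm) begins 54 mm behind the grasp point. The pads swing forward as they close: fully open they stand 13 mm farther back than shut.
Start: joints at [-1.241, 0.477, 0.022, 1.555, -0.011, 1.109, -0.083], TCP at [0.286, 0.611, 0.231] pointing down, gripper open.
Joint ranges: [-2.96, 2.96], [-0.34, 2.1], [-1.41, 1.46], [0.24, 2.44], [-1.37, 4.51], [0.17, 1.92], [-2.96, 2.96]. Speed limits (rad/s): [2.39, 2.39, 3.14, 3.14, 3.14, 3.14, 3.14].

## Interface

Orientations are given as a rotation vector (axis times angle).
In Python, from bench import r gives the robot as it stands. The module is installed in compiled form; this text tells all that it offers.
- The arm moves only by the tool apply_moves, never from a script. Its argument "plan" is a list that holds one entry, the list of rows, each a list of 7 numbers: the turn, a rotation vector about the tool's x, y, z scaled (see below), then the shift along the tool's x, y, z scaled (see below), then the closure, from -1 (fully open) to 1 (shut). In form: [[[wx, wy, wz, tx, ty, tz, grip], ...]]. A call has 1 to 12 rows; each row is the pose to reach, as a shift and turn from the pose commanded when the call began, along the tool's axes at that moment, turning the shorter way round; what a row does not reach only later rows make up. The controller multiplies each number of a shift by 0.4 m and each number of a turn by 180 degrees. A row lasts 1/12 s, in which the tool goes at most 41.7 mm and 7.16 degrees, less where a joint would pass 70% of its speed; a pose out of reach is approached as far as the arm can. A call with a number of a shift or a turn outside -1 to 1 is refused whole. A call with a gripper value outside its range is refused whole. The fingers move at their own pace and stop on an object; "force" is the grip in N (left out, the last holds). Time passes only in rows, so rows that repeat a pose let the fingers close. It gives the time, the measured TCP pose, the force and the opening at its end, in the units of the state.
- r.get_obs(): the state, without advancing time (a new reading comes with each control period).
- r.grab_frame(name): name is "scene" or "top"; returns a dict with "pixels" (384x512x3 uint8, blue, green, red), "fx", "fy", "cx", "cy" (pixels), "pose" (4x4, takes a point from camera to world coordinates). Camera axes: x right, y up, looking along -z (the intrinsics and any distortion apply to the point x, -y, -z); pixel columns grow to the right and rows downward; lengths in m; the calibration is good to about 2 mm. A picture is of the moment at which its call begins. There is no depth.
- r.hand_in(): hands the job in, once; it reports no verdict.
The state is a dict: "clock": time; "joints": joint angles; "qvel": joint speeds; "tau": joint torques, N m; "tcp_pos": TCP position; "orientation": TCP orientation; "contact_force": force on the tool from outside, world axes, zero at the start; "moment": the same for the moment, N m; "grip_width": finger opening in m.
Only numpy, scipy, OpenCV 4.12 (cv2) and the standard library are available. Lean on these libraries where they do the work, as an engineer would, in place of code of your own. Each camera call takes 0.05 s, during which the arm holds its last target. There are 200 camera calls.

## Task

Take the burr with the plain cylindrical head from the wooden rack, set its shank fully home in the collet of the upright air spindle, and tighten the hexagonal collet nut clockwise until it holds the shank firmly. Then open the air valve beside the spindle to half open (lever at 45 degrees). Leave the other two burrs, the bottle and the battery pack where they are.

Things in the scene. Friction and masses are not known exactly. Their poses are not given: they have to be found in the camera images.
- burr_cyl_mid (a point): The burr to fit: one steel piece 60 mm long, round shank 6 mm in diameter and 38 mm long below a plain cylindrical dark head 12 mm in diameter and 22 mm long with a flat end; 35 g. It stands head up in one of the three rack holes (which one varies), sunk 22 mm. The point is half-way along it, 30 mm above the foot and 30 mm below the top; its z axis runs from foot to head. The head's centre is 19 mm further along +z.
- burr_cyl: The same burr; origin at the centre of the shank's foot, z towards the head.
- burr_foot (a point): The centre of that burr's shank foot (lower end).
- burr_ball_mid (a point): Another burr in the rack, to be left: same shank, ball-shaped head 18 mm in diameter, 57 mm long. The point is 30 mm above its foot.
- burr_cone_mid (a point): Another burr in the rack, to be left: same shank, pointed conical head 15 mm in diameter at its base, 63 mm long. The point is 30 mm above its foot.
- rack: Fixed wooden block 44 x 150 x 30 mm (x, y, z) with a row along its y of three upright blind holes, 7.2 mm wide and 22 mm deep, at y = -45, 0 and +45 mm, each holding a burr. Origin at the centre of its underside.
- stand: Fixed stand of the air spindle: grey base plate 110 x 260 x 12 mm (x, y, z), origin at the centre of its underside, on the bench. The upright spindle (34 mm in diameter, in a 60 x 56 mm aluminium clamp up to 50 mm) stands at y = +65 mm, the air valve at y = -75 mm, joined by a brass pipe along y, 35 mm above the bench.
- collet_mouth (a point): Centre of the collet's open upper end, 110 mm above the bench, level with the top of the nut. Four dark jaws form the hole: a funnel 14 mm across at the top narrows over 3 mm to 8 mm across with the nut slack.
- collet_floor (a point): Centre of the collet's floor, where the shank's foot comes to rest: 26 mm straight below the mouth. With the burr home its head's lower edge is 12 mm and its top 34 mm above the mouth.
- nut_mid (a point): Centre of the hexagonal steel collet nut, 100 mm above the bench, on the collet's axis. The nut is 26 mm across the flats and 20 mm tall (90 to 110 mm above the bench); it surrounds the collet and stays at this height. Its own x axis points through the middle of a flat; flats repeat every 60 degrees. The axes turn with the nut.
- nut (a joint): Turn of the nut in rad: 0 = fully slack, grows as it is turned clockwise seen from above, stop at 2.5. It starts between 0 and 0.35. It drives the jaws inwards by 0.8 mm per rad; they meet the 6 mm shank at about 1.25, the grip builds from about 1.6 (some 16 N in all at 1.95, 31 N at 2.2), and it is firm from about 2.0 up to the stop. It takes about 0.15 N m and stays where it is left.
- valve_axis (a point): The valve's vertical axis, at the middle height of the lever, 72 mm above the bench.
- lever_mid (a point): Grip point on the valve's straight black lever, 40 mm from the valve's axis, 72 mm above the bench. The lever is a bar 12 mm wide and 12 mm tall that reaches 70 mm from the axis, with free space under and around it; it points along this point's own -x.
- valve (a joint): Opening angle of the valve in rad: 0 = closed, lever across the pipe towards the stand's -x; grows counter-clockwise seen from above; pi/2 = fully open, lever along the pipe towards the stand's -y; half open = pi/4. It starts between 0 and 0.25, takes about 0.15 N m and stays where it is left.
- bottle: Clear bottle 48 mm in diameter, 125 mm tall, beside the spindle stand; to be left. Origin at the centre of its underside.
- battery: Pack of six red cells, 58 x 66 x 41 mm (x, y, z), beside the rack; to be left. Origin at the centre of its underside.

How it is judged:
By the outcome, as a careful person would: the job done as asked, in the order asked, and still so for the second after the job is handed in, with the robot touching nothing.
It also fails if it takes over 72 s, if anything falls off the work surface, if the arm or the gripper's body presses on something with over 40 N, if the wrist force passes 120 N, or if a joint passes its speed limit or range.

## Working session

There is one attempt and no reset: what is moved stays moved. The work goes in short steps, Python scripts to look and compute and a tool call to move; the robot and the scene stay as the last step left them, time stands still between calls to the robot, and variables do not carry over. Pictures are saved under pics/ and viewed, on a budget of 10 in all, crops included, one or two more only if the job needs it, and the job is handed in when it is done.

Besides the shell and the picture viewer there is one more tool, called after "Emit:" as a command line: name --argument value ..., lists and objects as JSON in quotes. apply_moves: Moves the arm, as the interface text tells. Its arguments: {"type":"object","properties":{"plan":{"type":"array","items":{"type":"array","items":{"type":"array","items":{"type":"number","minimum":-1,"maximum":1}}}},"force":{"type":"number"}},"required":["plan"]}

```bash
mkdir -p pics
cat > h.py <<'E'
import numpy as np, cv2
from scipy.spatial.transform import Rotation as R
from bench import r
def grab(n,save=None):
    f=r.grab_frame(n); 
    if save: cv2.imwrite('pics/'+save,f['pixels'])
    return f
def ray(f,u,v):
    P=np.array(f['pose']); d=P[:3,:3]@np.array([(u-f['cx'])/f['fx'],-(v-f['cy'])/f['fy'],-1]); return P[:3,3],d
def onz(f,u,v,z):
    o,d=ray(f,u,v); return o+d*(z-o[2])/d[2]
def proj(f,p):
    P=np.array(f['pose']); c=P[:3,:3].T@(np.array(p)-P[:3,3]); return f['cx']+f['fx']*c[0]/-c[2], f['cy']-f['fy']*c[1]/-c[2]
E
python3 - <<'E'
from h import *
a=grab('scene','s0.png');b=grab('top','t0.png')
for f in(a,b): print({k:np.round(v,3).tolist() for k,v in f.items() if k!='pixels'},f.keys())
print(r.get_obs())
E
```

```text
{'fx': 421.344, 'fy': 421.344, 'cx': 257.144, 'cy': 189.447, 'pose': [[0.244, -0.526, 0.815, 1.245], [0.97, 0.13, -0.206, -0.199], [0.002, 0.84, 0.542, 0.53], [0.0, 0.0, 0.0, 1.0]]} dict_keys(['pixels', 'fx', 'fy', 'cx', 'cy', 'pose'])
{'fx': 483.65, 'fy': 483.65, 'cx': 252.48, 'cy': 198.494, 'pose': [[-0.016, 0.996, -0.084, 0.496], [-1.0, -0.016, 0.002, -0.003], [0.0, 0.084, 0.996, 1.078], [0.0, 0.0, 0.0, 1.0]]} dict_keys(['pixels', 'fx', 'fy', 'cx', 'cy', 'pose'])
{'clock': 0.1, 'joints': array([-1.24110455,  0.47770509,  0.02234512,  1.55635164, -0.01148855,
        1.10932695, -0.08309582]), 'qvel': array([-0.00029974, -0.00227654, -0.00021037, -0.00026197,  0.00135858,
       -0.00112109, -0.00146426]), 'tau': array([ 4.65749137e-03, -5.97755921e+01,  1.61355838e+00, -2.81957442e+01,
        1.27949865e-02,  5.02249139e-03,  2.61552742e-05]), 'tcp_pos': array([0.285945  , 0.61084239, 0.23043168]), 'orientation': array([-6.82111101e-01, -3.06641010e+00,  2.58635081e-03]), 'contact_force': array([-0.19478996,  0.23304197, -0.07796766]), 'moment': array([-0.05130456, -0.00541732,  0.046618  ]), 'grip_width': 0.0852751082686391}
```

View pics/s0.png

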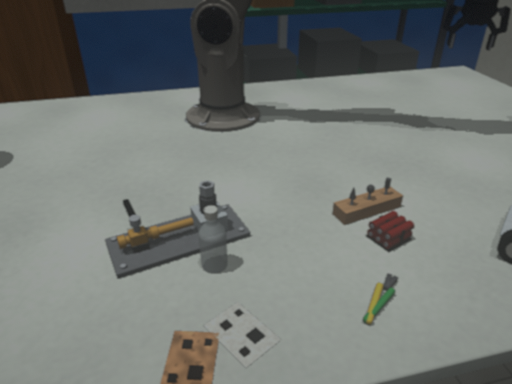

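View pics/t0.png

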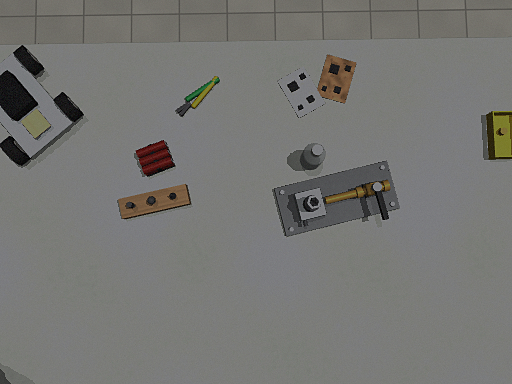

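The scene view shows the stand at (180,235), the rack at (368,200) with cone, ball and cylinder (left to right), the bottle at (212,240) and the battery at (390,230). In the top view the rack is at (153,201), the spindle at (311,203), the valve at (378,188) and the bottle at (313,155). Next I'll enlarge these areas.

Run:
```python
from h import *
a=cv2.imread('pics/s0.png');b=cv2.imread('pics/t0.png')
def c(i,x,y,w,h,s): 
    o=cv2.resize(i[y:y+h,x:x+w],None,fx=s,fy=s,interpolation=cv2.INTER_CUBIC); return cv2.convertScaleAbs(o,alpha=1.6)
M=np.zeros((600,800,3),np.uint8)
def put(im,x,y): M[y:y+im.shape[0],x:x+im.shape[1]]=im
put(c(b,265,145,140,100,3.9 if 0 else 4)[:300,:],0,0) if 0 else None
put(c(b,270,150,135,90,3),0,0)     # top stand x3
put(c(b,112,175,90,50,4),420,0)    # top rack x4
put(c(a,100,175,155,105,3),0,290)  # scene stand x3
put(c(a,325,165,75,65,4),480,290)  # scene rack x4
cv2.imwrite('pics/c0.png',M)
```

```text
Traceback (most recent call last):
ValueError: could not broadcast input array from shape (315,465,3) into shape (310,465,3)
```

Run:
```python
from h import *
a=cv2.imread('pics/s0.png');b=cv2.imread('pics/t0.png')
def c(i,x,y,w,h,s): 
    o=cv2.resize(i[y:y+h,x:x+w],None,fx=s,fy=s,interpolation=cv2.INTER_CUBIC); return cv2.convertScaleAbs(o,alpha=1.6)
M=np.zeros((600,800,3),np.uint8)
def put(im,x,y): M[y:y+im.shape[0],x:x+im.shape[1]]=im
put(c(b,270,150,135,90,3),0,0)
put(c(b,112,175,90,50,4),420,0)
put(c(a,100,175,155,103,3),0,290)
put(c(a,325,165,75,65,4),480,290)
cv2.imwrite('pics/c0.png',M)
hsv=cv2.cvtColor(b,cv2.COLOR_BGR2HSV)
for nm,(x,y,w,h),m in [('rack',(110,175,90,50),None),('stand',(265,150,140,95),None)]:
    s=hsv[y:y+h,x:x+w].astype(int)
    if nm=='rack': m=(s[...,1]>90)
    else:
        v=s[...,2]; m=(v<np.median(hsv[230:300,200:260,2])*0.82)
    m=cv2.morphologyEx(m.astype(np.uint8),cv2.MORPH_OPEN,np.ones((5,5)))
    cs,_=cv2.findContours(m,cv2.RETR_EXTERNAL,cv2.CHAIN_APPROX_NONE); k=max(cs,key=cv2.contourArea)
    rc=cv2.minAreaRect(k); print(nm,rc[0][0]+x,rc[0][1]+y,rc[1:],(cv2.boxPoints(rc)+[x,y]).tolist())
```

```text
rack 154.10840606689453 201.2658462524414 ((20.89331817626953, 70.20030212402344), 77.27564239501953) [[117.56929063796997, 198.8069362640381], [186.04553985595703, 183.34455490112305], [190.64752197265625, 203.72475624084473], [122.17127227783203, 219.18713760375977]]
stand 336.10655212402344 201.32786560058594 ((57.259830474853516, 119.9593505859375), 76.75948333740234) [[271.1639304161072, 187.19671630859375], [387.9344177246094, 159.7213134765625], [401.04917907714844, 215.45901489257812], [284.2786865234375, 242.93441772460938]]
```

View pics/c0.png

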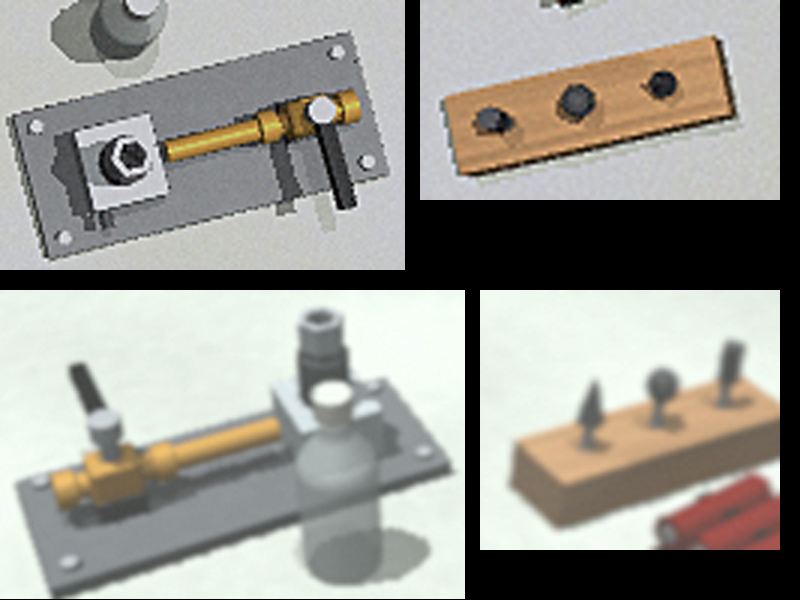

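```bash
cat >> h.py <<'E'
def tri(f,p,g,q):
    o1,d1=ray(f,*p);o2,d2=ray(g,*q);d1=d1/np.linalg.norm(d1);d2=d2/np.linalg.norm(d2)
    A=np.stack([d1,-d2],1);s,res,_,_=np.linalg.lstsq(A,o2-o1,rcond=None)
    return (o1+d1*s[0]+o2+d2*s[1])/2, np.linalg.norm(o1+d1*s[0]-o2-d2*s[1])
E
python3 - <<'E'
from h import *
a=grab('scene');b=grab('top')
ang=lambda v:np.degrees(np.arctan2(v[1],v[0]))
# plate corners: order TL,TR,BR,BL in top crop /3
C=np.array([onz(b,x/3+270,y/3+150,.012) for x,y in [(10,115),(352,33),(388,175),(48,260)]])
c=C.mean(0); yv=(C[0]+C[3]-C[1]-C[2])/2; xv=(C[0]+C[1]-C[2]-C[3])/2
print('stand',c.round(4),np.linalg.norm(yv),np.linalg.norm(xv),'yaw',ang(yv)-90,ang(xv))
y=yv/np.linalg.norm(yv); print('spindle',c+.065*y,'valve',c-.075*y)
print('mouth top z.11',onz(b,312.7,202.7,.11),'tri',tri(a,(206.7,183.7),b,(312.7,202.7)))
L0=onz(b,323/3+270,110/3+150,.078);L1=onz(b,347/3+270,208/3+150,.078);print('lever',L0,L1,np.linalg.norm(L1-L0),ang(L0-L1))
K=np.array([onz(b,x/4+112-105,y/4+175,.03) for x,y in [(444,97),(717,37),(733,113),(462,173)]])
c=K.mean(0); yv=(K[0]+K[3]-K[1]-K[2])/2; xv=(K[0]+K[1]-K[2]-K[3])/2
print('rack',c.round(4),np.linalg.norm(yv),np.linalg.norm(xv),'yaw',ang(yv)-90,ang(xv))
y=yv/np.linalg.norm(yv); h=c+.045*y; print('hole+',h)
h[2]=.068; print('expected head top px scene',proj(a,h),'top',proj(b,h))
g=cv2.cvtColor(b['pixels'],cv2.COLOR_BGR2GRAY); print(g[198:214,126:146])
g=cv2.cvtColor(a['pixels'],cv2.COLOR_BGR2GRAY); print(g[174:204,380:396])
E
```

```text
stand [ 0.5829 -0.1911  0.012 ] 0.2598672172699275 0.1092769332073431 yaw 12.844259859089533 12.709662347008203
spindle [ 0.56842358 -0.12774655  0.012     ] valve [ 0.59954582 -0.26424346  0.012     ]
mouth top z.11 [ 0.56705263 -0.12557469  0.11      ] tri (array([ 0.56728827, -0.12569184,  0.10731299]), np.float64(0.0004484725624661322))
lever [ 0.6006962  -0.26561645  0.078     ] [ 0.53252681 -0.27959562  0.078     ] 0.06958795242635928 11.588711092070348
rack [0.5817 0.2085 0.03  ] 0.15083909240803603 0.04260668627632044 yaw 11.61164827602731 12.585572241295187
hole+ [0.57259666 0.25262613 0.03      ]
expected head top px scene (np.float64(386.01011646966236), np.float64(177.97998666042375)) top (np.float64(129.56495972706713), np.float64(204.44300461563282))
[[ 89  91  91  92  93  92  91  88  92  94  92  91  94  90  97  93  94  91
   95  94]
 [ 95  91  90  90  93  94  93  96  94  93  92  97  95  94  96  94  93  90
   93  98]
 [ 92  94  94  95  90  91  95  91  98  90  93  95  90  90  92  92  97  97
   98 104]
 [ 92  97  99  80 103  99  97  95  92  94  93  95  98 100  98  99  99 
[... 2346 characters left out ...]
  78  79  83  91 101 110 113]
 [112 111 107 101  94  89  86  87  88  90  91  97 104 109 111 112]
 [115 115 114 111 110 109 107 106 107 107 107 109 111 113 112 113]
 [117 115 115 115 115 114 114 113 113 112 113 112 113 113 112 111]
 [116 114 114 113 113 112 112 112 112 112 112 112 111 110 106 103]
 [113 112 113 112 112 112 111 112 111 110 107 106 102  96  90  82]
 [112 111 111 111 110 111 108 107 104 100  93  87  81  76  70  67]
 [111 111 111 109 106 104  98  91  85  79  74  70  65  64  64  63]
 [109 106 102  97  89  85  77  73  69  65  64  63  64  64  64  65]
 [ 96  90  84  78  72  69  65  64  64  65  64  63  64  64  64  63]
 [ 76  71  68  64  64  63  63  63  64  63  64  64  64  64  65  64]]
```

```bash
cat >> h.py <<'E'
def go(p,yaw=None):
    """row numbers from current measured pose to TCP p, tool down, tool y at yaw deg (mod 180)"""
    o=r.get_obs(); R0=R.from_rotvec(o['orientation']); 
    cy=np.degrees(np.arctan2(*R0.as_matrix()[[1,0],1]))
    if yaw is None: Rt=R0
    else:
        y=cy+(yaw-cy+90)%180-90 ; y=np.radians(y); Y=np.array([np.cos(y),np.sin(y),0]);Z=np.array([0,0,-1.]);Rt=R.from_matrix(np.stack([np.cross(Y,Z),Y,Z],1))
    w=(R0.inv()*Rt).as_rotvec()/np.pi; t=R0.inv().apply(np.array(p)-o['tcp_pos'])/.4
    print('t',round(o['clock'],2),'tcp',o['tcp_pos'].round(4),'yaw',round(cy,2),'j7',o['joints'][6].round(2),'F',o['contact_force'].round(1),'w',o['grip_width'].round(4)); print('row',np.r_[w,t].round(4).tolist())
E
python3 - <<'E'
from h import *
a=grab('scene');b=grab('top')
print('head top',onz(b,128.6,205.2,.068),'tri',tri(a,(388,177.2),b,(128.6,205.2)))
go((.571,.254,.15),12.5)
def c(f,x,y,w,h,s): return cv2.convertScaleAbs(cv2.resize(f['pixels'][y:y+h,x:x+w],None,fx=s,fy=s,interpolation=cv2.INTER_NEAREST),alpha=1.8)
M=np.zeros((600,800,3),np.uint8)
M[:300,:300]=c(b,297,188,30,30,10);M[:300,310:610]=c(b,115,190,30,30,10);M[300:600,:300]=c(a,192,177,30,30,10);M[300:600,310:610]=c(a,373,170,30,30,10)
cv2.imwrite('pics/c1.png',M)
E
```

```text
head top [0.5710397  0.25463715 0.068     ] tri (array([0.57165629, 0.25589636, 0.06869354]), np.float64(0.003064283435571278))Traceback (most recent call last):
  File "<stdin>", line 4, in <module>
  File "h.py", line 26, in go
    print('t',round(o['clock'],2),'tcp',o['tcp_pos'].round(4),'yaw',round(cy,2),'j7',o['joints'][6].round(2),'F',o['contact_force'].round(1),'w',o['grip_width'].round(4)); print('row',np.r_[w,t].round(4).tolist())
                                                                                                                                                 ^^^^^^^^^^^^^^^^^^^^^
AttributeError: 'float' object has no attribute 'round'
```

```bash
sed -i "s/o\['grip_width'\].round(4)/round(float(o['grip_width']),4)/" h.py
python3 - <<'E'
from h import *
a=grab('scene');b=grab('top')
def c(f,x,y,w,h,s): return cv2.convertScaleAbs(cv2.resize(f['pixels'][y:y+h,x:x+w],None,fx=s,fy=s,interpolation=cv2.INTER_NEAREST),alpha=1.8)
M=np.zeros((600,800,3),np.uint8)
M[:300,:300]=c(b,297,188,30,30,10);M[:300,310:610]=c(b,115,190,30,30,10);M[300:600,:300]=c(a,192,177,30,30,10);M[300:600,310:610]=c(a,373,170,30,30,10)
cv2.imwrite('pics/c1.png',M)
go((.571,.254,.15),12.5)
E
```

```text
t 0.4 tcp [0.2861 0.6113 0.2312] yaw 64.92 j7 -0.08 F [ 0.5 -0.4 -0.7] w 0.0853
row [-0.0001, 0.0, 0.2912, -1.0237, -0.507, 0.2031]
```

View pics/c1.png

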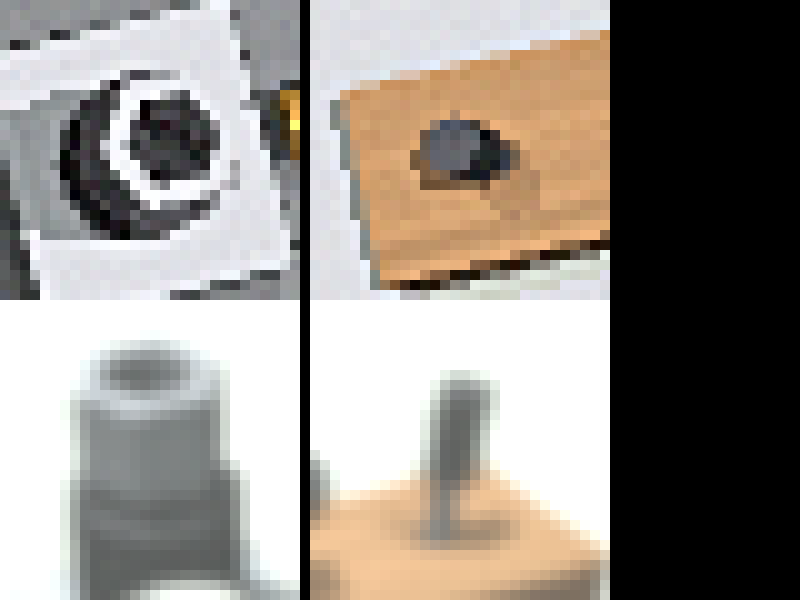

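The nut's hole shows at about (313.9,201.2) in the top image and (206.3,183.7) in the scene image. The cylinder head's top is at about (129.0,204.3) and (387.8,178.2). I'll move above the burr.

Emit:
apply_moves --plan '[[[0, 0, 0.29, -1, -0.5, 0.15, -1], [0, 0, 0.29, -1, -0.5, 0.15, -1], [0, 0, 0.29, -1, -0.5, 0.15, -1], [0, 0, 0.29, -1, -0.5, 0.15, -1], [0, 0, 0.29, -1, -0.5, 0.15, -1], [0, 0, 0.29, -1, -0.5, 0.15, -1], [0, 0, 0.29, -1, -0.5, 0.15, -1], [0, 0, 0.29, -1, -0.5, 0.15, -1], [0, 0, 0.29, -1, -0.5, 0.15, -1], [0, 0, 0.29, -1, -0.5, 0.15, -0.5], [0, 0, 0.29, -1, -0.5, 0.15, -0.5], [0, 0, 0.29, -1, -0.5, 0.15, -0.5]]]'

```text
clock: 1.4
tcp_pos: [0.5683, 0.2513, 0.171]
orientation: [1.973, 2.439, -0.003]
contact_force: [0.7, -1.6, 0.3]
grip_width: 0.0637
```

Run:
```python
from h import *
a=grab('scene');b=grab('top')
print('mouth',onz(b,313.9,201.2,.11),tri(a,(206.3,183.7),b,(313.9,201.2)))
print('head',onz(b,129,204.3,.068),tri(a,(387.8,178.2),b,(129,204.3)))
go((.572,.2535,.11),12.5)
```

```text
mouth [ 0.57003413 -0.12806411  0.11      ] (array([ 0.57021604, -0.12734031,  0.10938178]), np.float64(0.0016189066281591068))
head [0.57291574 0.25381045 0.068     ] (array([0.57347487, 0.2550615 , 0.06745817]), np.float64(0.002374764953779375))
t 1.5 tcp [0.5646 0.2586 0.1712] yaw 12.48 j7 -0.17 F [-1.   1.1  0.6] w 0.0638
row [-0.0, 0.0002, -0.0001, -0.0164, 0.0153, 0.1529]
```

Emit:
apply_moves --plan '[[[0, 0, 0, -0.015, 0.018, 0.1, -0.5], [0, 0, 0, -0.015, 0.018, 0.15, -0.5], [0, 0, 0, -0.015, 0.018, 0.2, -0.5], [0, 0, 0, -0.015, 0.018, 0.2, -0.5], [0, 0, 0, -0.015, 0.018, 0.25, -0.5], [0, 0, 0, -0.015, 0.018, 0.3, -0.5], [0, 0, 0, -0.015, 0.018, 0.333, -0.5], [0, 0, 0, -0.015, 0.018, 0.333, -0.5], [0, 0, 0, -0.015, 0.018, 0.333, -0.5]]]'

```text
clock: 2.25
tcp_pos: [0.5717, 0.2572, 0.0384]
orientation: [-1.96, -2.454, 0.0]
contact_force: [-0.4, 0.6, -0.2]
grip_width: 0.0642
```

Run:
```python
from h import *
go((.573,.2543,.038),12.5)
b=grab('top');a=grab('scene')
M=np.hstack([cv2.resize(f['pixels'][y:y+50,x:x+50],(400,400),interpolation=cv2.INTER_CUBIC) for f,x,y in((b,105,180),(a,362,155))])
cv2.imwrite('pics/g0.png',cv2.convertScaleAbs(M,alpha=1.6))
```

```text
t 2.25 tcp [0.5717 0.2572 0.0384] yaw 12.78 j7 -0.1 F [-0.4  0.6 -0.2] w 0.0642
row [-0.0002, -0.0001, 0.0015, -0.0077, 0.0017, 0.0011]
```

View pics/g0.png

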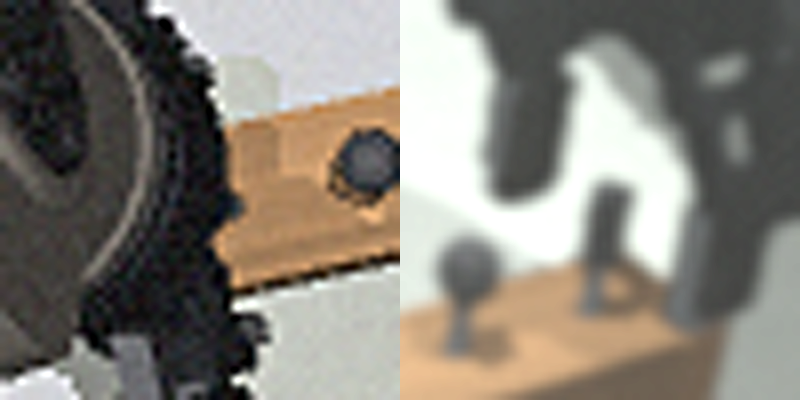

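The cylinder burr (scene crop 605,220) stands between the open fingers and the ball burr is clear. I'll close on it.

Emit:
apply_moves --plan '[[[0, 0, 0, -0.007, 0, 0, -0.5], [0, 0, 0, -0.007, 0, 0, 0], [0, 0, 0, -0.007, 0, 0, 0.4], [0, 0, 0, -0.007, 0, 0, 0.6], [0, 0, 0, -0.007, 0, 0, 0.8], [0, 0, 0, -0.007, 0, 0, 1], [0, 0, 0, -0.007, 0, 0, 1], [0, 0, 0, -0.007, 0, 0, 1], [0, 0, 0, -0.007, 0, 0, 1]]]' --force 40

```text
clock: 3.1
tcp_pos: [0.5728, 0.2538, 0.0383]
orientation: [1.962, 2.454, 0.001]
contact_force: [0.3, 0.3, 2.1]
grip_width: 0.0098
```

Run:
```python
from h import *
go((.573,.2543,.038),12.5)
```

```text
t 3.1 tcp [0.5728 0.2538 0.0383] yaw 12.72 j7 -0.1 F [0.3 0.3 2.1] w 0.0098
row [0.0002, -0.0001, 0.0012, 0.0012, 0.0007, 0.0009]
```

Emit:
apply_moves --plan '[[[0, 0, 0, 0, 0, -0.03, 1], [0, 0, 0, 0, 0, -0.06, 1], [0, 0, 0, 0, 0, -0.1, 1], [0, 0, 0, 0, 0, -0.2, 1], [0, 0, 0, 0, 0, -0.3, 1], [0, 0, 0, 0, 0, -0.35, 1], [0, 0, 0, 0, 0, -0.35, 1], [0, 0, 0, 0, 0, -0.35, 1]]]'

```text
clock: 3.77
tcp_pos: [0.5731, 0.2539, 0.1804]
orientation: [1.961, 2.453, 0.005]
contact_force: [-0.4, -0.2, -0.9]
grip_width: 0.0096
```

Run:
```python
from h import *
go((.5702,-.1277,.178),12.5)
b=grab('top');a=grab('scene')
o=r.get_obs()['tcp_pos']; u,v=proj(a,o-[0,0,.02]); u,v=int(u),int(v); print(u,v)
M=cv2.resize(a['pixels'][v-40:v+40,u-40:u+40],(560,560),interpolation=cv2.INTER_CUBIC)
cv2.imwrite('pics/g1.png',cv2.convertScaleAbs(M,alpha=1.6))
```

```text
t 3.77 tcp [0.5731 0.2539 0.1804] yaw 12.71 j7 -0.15 F [-0.4 -0.2 -0.9] w 0.0096
row [0.0009, -0.0004, 0.0012, -0.929, -0.2169, 0.0042]
393 139
```

View pics/g1.png

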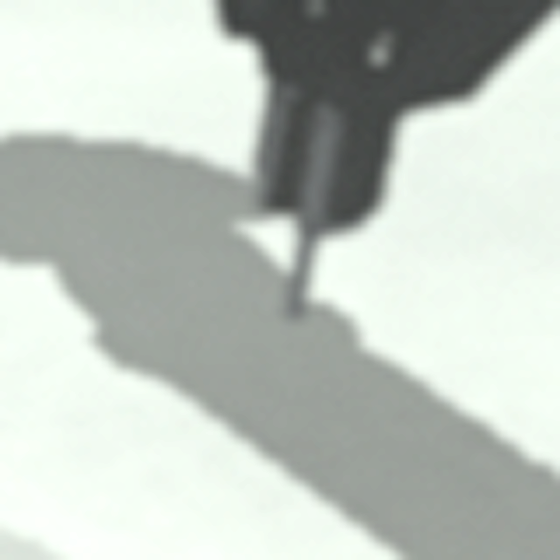

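Run:
```python
from h import *
a=grab('scene');o=r.get_obs()['tcp_pos']
f=o-[0,0,.0303]; print('pred foot',proj(a,f),'pred 38 up',proj(a,f+[0,0,.038]),'tip',proj(a,o))
print('foot meas at z',f[2],onz(a,394.2,143.9,f[2])-f)
p=np.array([.573,.2543,.03]);print('rack',proj(a,p),proj(a,p+[0,0,.038]))
# shank centreline by dark mask
g=cv2.cvtColor(a['pixels'],cv2.COLOR_BGR2GRAY)
for v in range(126,148,1): print(v,g[v,388:404])
```

```text
pred foot (np.float64(392.52614997572675), np.float64(144.31266948986604)) pred 38 up (np.float64(395.9367510552096), np.float64(126.96289933277316)) tip (np.float64(395.2320354261176), np.float64(130.5477965124548))
foot meas at z 0.14657920774411695 [-8.60321100e-04  4.22377973e-03 -2.77555756e-17]
rack (np.float64(383.8492159232932), np.float64(192.99396615439463)) (np.float64(386.8217534988315), np.float64(177.97759077695932))
126 [92 84 71 60 50 46 48 54 64 71 70 61 53 48 48 47]
127 [92 82 68 55 48 46 48 56 66 71 69 60 52 48 47 47]
128 [93 81 66 54 48 48 49 58 68 71 67 58 51 47 48 45]
129 [99 91 82 73 69 66 65 65 70 71 64 56 50 47 46 46]
130 [118 117 115 112 111 107  95  78  72  70  64  56  51  50  51  58]
131 [139 144 147 146 145 141 123  93  72  67  66  63  63  64  72  88]
132 [131 146 155 158 157 153 134  99  72  68  74  84  93 101 110 123]
133 [113 131 148 156 158 153 135 101  76  82 103 118 130 140 145 148]
134 [102 111 130 147 156 154 135 100  82 101 129 146 152 155 155 155]
135 [100 102 111 131 147 149 130  95  83 109 141 155 157 157 156 156]
136 [101 100 102 112 129 136 119  90  86 117 146 156 157 157 156 156]
137 [100 100 100 101 109 114 105  86  89 123 149 158 157 156 156 157]
138 [101 101 100 100 100  98  90  81  95 128 151 157 157 156 156 156]
139 [101 100 101 101  98  92  83  81 104 135 153 158 157 156 157 157]
140 [101 101 102 102 101  92  82  80 104 136 152 157 157 157 158 157]
141 [101 101 101 101  99  92  80  78  96 124 142 147 151 157 158 158]
142 [100 102 102 102  98  90  79  76  88 105 115 121 134 149 157 158]
143 [100 101 100 100  96  88  79  79  88  96 101 102 112 129 143 151]
144 [101 101 101  99  96  90  86  87  94  99 100  99 101 108 120 136]
145 [101 101 101 101  98  96  96  97  99 100 100 100  99 100 105 123]
146 [101 101 101 101 100 101 100 100 101 101 100 101  99  98 101 112]
147 [101 101 100 101 101 101 100 101 100 101 100 100 100  99 100 107]
```

The burr hangs upright in the pads, with its foot at scene (394.5,144), about 4 mm from the centred prediction along y. I'll carry it over the spindle and compare foot and mouth there.

Emit:
apply_moves --plan '[[[0, 0, 0, -0.1, -0.025, 0, 1], [0, 0, 0, -0.2, -0.05, 0, 1], [0, 0, 0, -0.3, -0.07, 0, 1], [0, 0, 0, -0.4, -0.1, 0, 1], [0, 0, 0, -0.5, -0.12, 0, 1], [0, 0, 0, -0.6, -0.14, 0, 1], [0, 0, 0, -0.7, -0.16, 0, 1], [0, 0, 0, -0.8, -0.19, 0, 1], [0, 0, 0, -0.88, -0.205, 0, 1], [0, 0, 0, -0.93, -0.216, 0, 1], [0, 0, 0, -0.93, -0.216, 0, 1], [0, 0, 0, -0.93, -0.216, 0, 1]]]'

```text
clock: 4.92
tcp_pos: [0.569, -0.1297, 0.1768]
orientation: [-1.965, -2.449, 0.003]
contact_force: [0.6, 0.2, -1.1]
grip_width: 0.0096
```

Run:
```python
from h import *
go((.5702,-.1277,.178),12.5)
a=grab('scene');o=r.get_obs()['tcp_pos']
f=o-[0,0,.0303];print('pred foot',proj(a,f),'mouth pred',proj(a,[.5702,-.1277,.11]))
M=cv2.resize(a['pixels'][125:205,170:250],(560,560),interpolation=cv2.INTER_CUBIC)
cv2.imwrite('pics/g2.png',cv2.convertScaleAbs(M,alpha=1.6))
```

```text
t 4.92 tcp [ 0.569  -0.1297  0.1768] yaw 12.52 j7 0.52 F [ 0.6  0.2 -1.1] w 0.0096
row [-0.0009, -0.0001, 0.0001, 0.0043, 0.0041, -0.0031]
pred foot (np.float64(204.2448349351797), np.float64(166.29814381962822)) mouth pred (np.float64(205.65470296549694), np.float64(183.4148269098972))
```

View pics/g2.png

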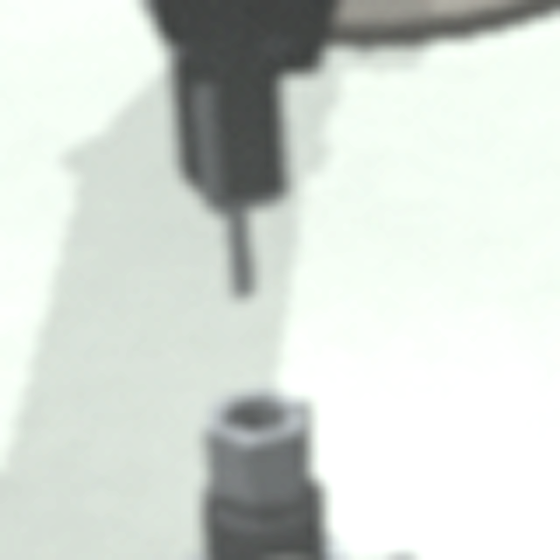

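Foot at about (204.2,166.5), which agrees with the prediction, and mouth at about (206.1,183.6). I'll centre over the mouth and lower the shank into the funnel.

Emit:
apply_moves --plan '[[[0, 0, 0, 0.006, 0.0045, 0, 1], [0, 0, 0, 0.006, 0.0045, 0.04, 1], [0, 0, 0, 0.006, 0.0045, 0.07, 1], [0, 0, 0, 0.006, 0.0045, 0.08, 1], [0, 0, 0, 0.006, 0.0045, 0.09, 1], [0, 0, 0, 0.006, 0.0045, 0.1, 1], [0, 0, 0, 0.006, 0.0045, 0.11, 1], [0, 0, 0, 0.006, 0.0045, 0.115, 1], [0, 0, 0, 0.006, 0.0045, 0.115, 1]]]'

```text
clock: 5.72
tcp_pos: [0.571, -0.1261, 0.1318]
orientation: [1.962, 2.453, -0.001]
contact_force: [-0.7, -2.5, -2.5]
grip_width: 0.0092
```

Run:
```python
from h import *
go((.5702,-.127,.1143),12.5)
o=r.get_obs();print(o['moment'])
```

```text
t 5.72 tcp [ 0.571  -0.1261  0.1318] yaw 12.7 j7 0.54 F [-0.7 -2.5 -2.5] w 0.0092
row [-0.0002, 0.0002, 0.0011, -0.0018, -0.0025, 0.0438]
[-0.58064036  0.13980261  0.04182461]
```

Emit:
apply_moves --plan '[[[0, 0, 0, -0.002, 0, 0.008, 1], [0, 0, 0, -0.002, 0, 0.016, 1], [0, 0, 0, -0.002, 0, 0.024, 1], [0, 0, 0, -0.002, 0, 0.032, 1], [0, 0, 0, -0.002, 0, 0.038, 1], [0, 0, 0, -0.002, 0, 0.042, 1], [0, 0, 0, -0.002, 0, 0.045, 1], [0, 0, 0, -0.002, 0, 0.045, 1]]]'

```text
clock: 6.38
tcp_pos: [0.5715, -0.1266, 0.1142]
orientation: [-1.962, -2.453, 0.0]
contact_force: [-4.0, -3.1, 3.5]
grip_width: 0.0098
```

Run:
```python
from h import *
go((.5702,-.127,.1143),12.5)
o=r.get_obs();print(o['moment'])
```

```text
t 6.38 tcp [ 0.5715 -0.1266  0.1142] yaw 12.7 j7 0.55 F [-4.  -3.1  3.5] w 0.0098
row [-0.0001, 0.0, 0.0011, -0.0002, -0.0033, -0.0002]
[-0.49598031  0.82980514  0.04967144]
```

The shank is at home depth (TCP z 0.1142, expected 0.1143). I'll release gently.

Emit:
apply_moves --plan '[[[0, 0, 0, 0, 0, 0, 0.7], [0, 0, 0, 0, 0, 0, 0.6], [0, 0, 0, 0, 0, 0, 0.4], [0, 0, 0, 0, 0, 0, 0.2], [0, 0, 0, 0, 0, 0, 0], [0, 0, 0, 0, 0, 0, -0.2], [0, 0, 0, 0, 0, 0, -0.2]]]'

```text
clock: 6.97
tcp_pos: [0.5717, -0.1262, 0.1141]
orientation: [1.962, 2.454, 0.0]
contact_force: [0.0, 0.1, 0.0]
grip_width: 0.051
```

Run:
```python
from h import *
go((.5702,-.1277,.081),12.5)
f=grab('top');b=cv2.imread('pics/t0.png')
print(cv2.cvtColor(b,cv2.COLOR_BGR2GRAY)[192:214,303:326])
a=grab('scene','s1.png');g=cv2.cvtColor(a['pixels'],cv2.COLOR_BGR2GRAY); a0=cv2.imread('pics/s0.png',0)
print(a0[182:198,196:218])
for k in range(6):
    print(proj(a,[.5702+.015*np.cos(k*np.pi/3),-.1277+.015*np.sin(k*np.pi/3),.1]),proj(f,[.5702+.015*np.cos(k*np.pi/3),-.1277+.015*np.sin(k*np.pi/3),.11]))
M=np.hstack([cv2.resize(a['pixels'][140:200,170:230],(400,400),interpolation=cv2.INTER_CUBIC),cv2.resize(cv2.imread('pics/s0.png')[170:210,186:226],(400,400),interpolation=cv2.INTER_CUBIC)])
M=M.astype(float); cv2.imwrite('pics/g3.png',np.clip((M-30)*1.9,0,255))
```

```text
t 6.97 tcp [ 0.5717 -0.1262  0.1141] yaw 12.72 j7 0.55 F [0.  0.1 0. ] w 0.051
row [0.0001, -0.0, 0.0012, -0.0028, -0.0045, 0.0827]
[[132 137 130 126 126 126 126 123 127 125 124 123 123 127 123 125 126 137
   80  81  82  82  82]
 [127 126 125 124 126 126 123 129 124 123 128 123 125 126 124 124 126 133
   29  80  82  80  82]
 [127 125 126 125 126 129 134 133 130 128 128 126 123 127 125 124 127 129
   88  79  81  84  83]
 [123 126 127 128 135 135  77  41  36  87  82 107 128 126 125 124 126 127
  131  81  81  86  86]
 [135 131 135 136  70   7  76 134 135 134 136 134 134 128 126 125 125 128
  134  78  91  88  44]
 [ 76  77  90  48  23  51 142 137 137 144 105  75  47 139 131 124 125 127
  135  36  41  39  72]
 [ 84  87  25  23  26  47 142 140   0  26  35  27  17  50 140 131 124 128
   86  69  45  35  52]
 [ 91  47  28  34  25 114 138 108   0  43  41  46  22  26  56 136 130 129
  133 137  42  37  21]
 [ 69   7  41  33  24 146 141  37   2  22  22  31  22  31  30  76 136 123
  127 139  23  32  28]
 [ 22   4  37  33  53 143 143  42  47  29  21  22  25  44  33  44 135 125
  125 135  43  34  20
[... 2845 characters left out ...]
3)) (np.float64(307.1547313937688), np.float64(197.50273601442362))
(np.float64(212.17861641600535), np.float64(184.96771939683384)) (np.float64(307.34507414645225), np.float64(204.9484443341634))
(np.float64(204.86132858808415), np.float64(183.8123907880642)) (np.float64(313.9155592422674), np.float64(208.57564596069395))
(np.float64(198.6205974244472), np.float64(186.71587292669696)) (np.float64(320.2866099002516), np.float64(204.74289613673224))
(np.float64(199.66681100123992), np.float64(190.89042169619424)) (np.float64(320.07944846733676), np.float64(197.29779241843184))[ WARN:0@0.872] global loadsave.cpp:1063 imwrite_ Unsupported depth image for selected encoder is fallbacked to CV_8U.
```

View pics/g3.png

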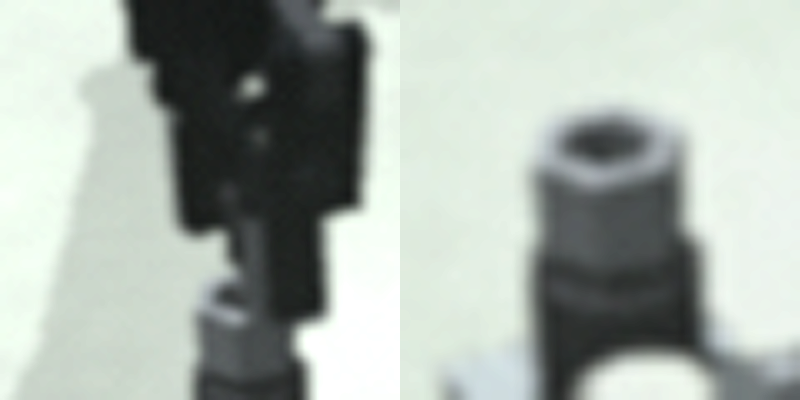

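The left crop shows the open hand over the nut. In the right crop the hexagon's near edge is at about (605,190), so a pair of flats faces about 11 degrees, and the jaws are already aligned with that. I'll lower and grip the nut.

Emit:
apply_moves --plan '[[[0, 0, 0, -0.003, -0.004, 0.02, -0.2], [0, 0, 0, -0.003, -0.004, 0.04, -0.2], [0, 0, 0, -0.003, -0.004, 0.06, -0.2], [0, 0, 0, -0.003, -0.004, 0.083, -0.2], [0, 0, 0, -0.003, -0.004, 0.083, -0.2], [0, 0, 0, -0.003, -0.004, 0.083, 0.1], [0, 0, 0, -0.003, -0.004, 0.083, 0.3], [0, 0, 0, -0.003, -0.004, 0.083, 0.5], [0, 0, 0, -0.003, -0.004, 0.083, 1], [0, 0, 0, -0.003, -0.004, 0.083, 1], [0, 0, 0, -0.003, -0.004, 0.083, 1]]]' --force 60

```text
clock: 7.98
tcp_pos: [0.5702, -0.1279, 0.0811]
orientation: [-1.962, -2.454, -0.0]
contact_force: [-1.9, -0.0, 0.1]
grip_width: 0.0296
```

Run:
```python
from h import *
go((.5702,-.1277,.081),11)
print(r.get_obs()['moment'],r.get_obs()['joints'])
```

```text
t 7.98 tcp [ 0.5702 -0.1279  0.0811] yaw 12.71 j7 0.57 F [-1.9 -0.   0.1] w 0.0296
row [-0.0, -0.0, 0.0095, 0.0004, 0.0001, 0.0002]
[0.03852188 0.33581936 0.02279386] [-0.15293271  0.53486303  0.35130889  1.91686819 -0.26482787  0.73474516
  0.57294075]
```

Emit:
apply_moves --plan '[[[0, 0, 0, 0, 0, 0, 1], [0, 0, 0, 0, 0, 0, 1], [0, 0, 0, 0, 0, 0, 1], [0, 0, 0, 0, 0, 0, 1]]]' --force 60

```text
clock: 8.32
tcp_pos: [0.5702, -0.1278, 0.081]
orientation: [-1.962, -2.454, -0.0]
contact_force: [-2.3, 0.8, 2.5]
grip_width: 0.0291
```

Run:
```python
from h import *
go((.5702,-.1277,.081),11)
print(r.get_obs()['moment'])
```

```text
t 8.32 tcp [ 0.5702 -0.1278  0.081 ] yaw 12.71 j7 0.57 F [-2.3  0.8  2.5] w 0.0291
row [-0.0, -0.0, 0.0095, 0.0004, 0.0, 0.0001]
[ 0.10380332  0.4977702  -0.04821717]
```

Emit:
apply_moves --plan '[[[0, 0, 0.02, 0, 0, 0, 1], [0, 0, 0.04, 0, 0, 0, 1], [0, 0, 0.055, 0, 0, 0, 1], [0, 0, 0.055, 0, 0, 0, 1]]]'

```text
clock: 8.65
tcp_pos: [0.5703, -0.1305, 0.0812]
orientation: [2.168, 2.27, -0.003]
contact_force: [-4.6, 4.9, 15.7]
grip_width: 0.0289
```

Run:
```python
from h import *
go((.5702,-.1277,.081),11)
print(r.get_obs()['moment'])
a=grab('scene')
M=cv2.resize(a['pixels'][150:210,175:235],(540,540),interpolation=cv2.INTER_CUBIC)
cv2.imwrite('pics/g4.png',np.clip((M.astype(float)-20)*2.2,0,255).astype(np.uint8))
```

```text
t 8.65 tcp [ 0.5703 -0.1305  0.0812] yaw 2.61 j7 0.43 F [-4.6  4.9 15.7] w 0.0289
row [0.0001, 0.001, -0.0466, 0.0069, 0.0001, 0.0006]
[ 2.01220409 -0.55897121  0.31737409]
```

View pics/g4.png

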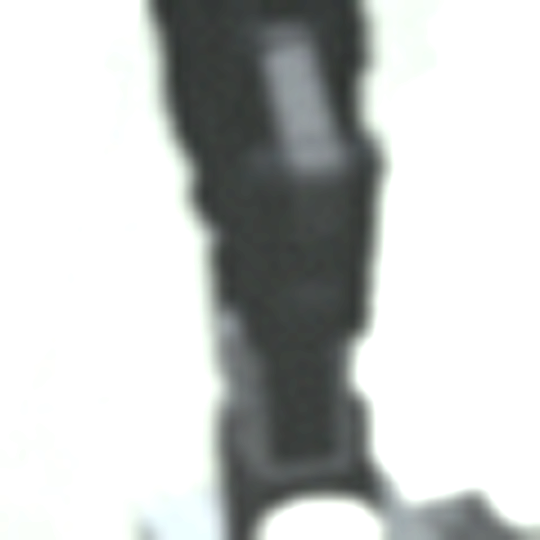

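The finger covers the nut and reaches past its lower edge, onto the 34 mm spindle body. That explains the 29 mm reading and the vertical force. I'll open, raise about 12 mm and regrip on the nut alone.

Emit:
apply_moves --plan '[[[0, 0, 0, 0, 0, 0, 0.1], [0, 0, 0, 0, 0, 0, -0.2], [0, 0, 0, 0, 0, 0, -0.2], [0, 0, 0, 0, 0, -0.015, -0.2], [0, 0, -0.02, 0, 0, -0.033, -0.2], [0, 0, -0.046, 0, 0, -0.033, -0.2], [0, 0, -0.046, 0, 0, -0.033, -0.2], [0, 0, -0.046, 0, 0, -0.033, -0.2]]]'

```text
clock: 9.37
tcp_pos: [0.5705, -0.1275, 0.0944]
orientation: [1.998, 2.424, 0.001]
contact_force: [-0.7, 0.0, 0.6]
grip_width: 0.0513
```

Run:
```python
from h import *
go((.5702,-.1277,.094),11)
print(r.get_obs()['moment'])
```

```text
t 9.37 tcp [ 0.5705 -0.1275  0.0944] yaw 10.99 j7 0.54 F [-0.7  0.   0.6] w 0.0513
row [0.0002, -0.0001, -0.0001, -0.0004, -0.0009, 0.0011]
[ 0.02099735 -0.01663377  0.04245961]
```

Emit:
apply_moves --plan '[[[0, 0, 0, 0, 0, 0, 0.1], [0, 0, 0, 0, 0, 0, 0.3], [0, 0, 0, 0, 0, 0, 0.6], [0, 0, 0, 0, 0, 0, 1], [0, 0, 0, 0, 0, 0, 1], [0, 0, 0, 0, 0, 0, 1], [0, 0, 0, 0, 0, 0, 1], [0, 0, 0, 0, 0, 0, 1]]]' --force 50

```text
clock: 10.03
tcp_pos: [0.5702, -0.1277, 0.0941]
orientation: [-1.996, -2.425, -0.0]
contact_force: [-1.1, -0.0, 3.9]
grip_width: 0.0247
```

Run:
```python
from h import *
go((.5702,-.1277,.094),11)
print(r.get_obs()['moment'])
```

```text
t 10.03 tcp [ 0.5702 -0.1277  0.0941] yaw 11.08 j7 0.54 F [-1.1 -0.   3.9] w 0.0247
row [-0.0001, -0.0001, 0.0005, -0.0, 0.0001, 0.0003]
[ 0.23140509  0.4606289  -0.05216558]
```

Width is 24.7 mm, as expected for flat to flat. Now I'll turn clockwise.

Emit:
apply_moves --plan '[[[0, 0, 0.03, 0, 0, 0, 1], [0, 0, 0.06, 0, 0, 0, 1], [0, 0, 0.09, 0, 0, 0, 1], [0, 0, 0.12, 0, 0, 0, 1], [0, 0, 0.15, 0, 0, 0, 1], [0, 0, 0.18, 0, 0, 0, 1], [0, 0, 0.21, 0, 0, 0, 1], [0, 0, 0.24, 0, 0, 0, 1], [0, 0, 0.27, 0, 0, 0, 1], [0, 0, 0.3, 0, 0, 0, 1], [0, 0, 0.33, 0, 0, 0, 1], [0, 0, 0.33, 0, 0, 0, 1]]]'

```text
clock: 11.03
tcp_pos: [0.571, -0.128, 0.0942]
orientation: [2.936, 1.113, 0.001]
contact_force: [1.4, 0.9, 2.4]
grip_width: 0.0244
```

Run:
```python
from h import *
go((.5702,-.1277,.094),-48)
print(r.get_obs()['moment'])
```

```text
t 11.03 tcp [ 0.571  -0.128   0.0942] yaw -48.48 j7 -0.3 F [1.4 0.9 2.4] w 0.0244
row [0.0005, -0.0, -0.0026, -0.001, -0.0018, 0.0005]
[ 0.00825652 -0.12790023 -0.1280813 ]
```

Emit:
apply_moves --plan '[[[0, 0, 0.03, 0, 0, 0, 1], [0, 0, 0.06, 0, 0, 0, 1], [0, 0, 0.09, 0, 0, 0, 1], [0, 0, 0.12, 0, 0, 0, 1], [0, 0, 0.15, 0, 0, 0, 1], [0, 0, 0.18, 0, 0, 0, 1], [0, 0, 0.21, 0, 0, 0, 1], [0, 0, 0.24, 0, 0, 0, 1], [0, 0, 0.27, 0, 0, 0, 1], [0, 0, 0.3, 0, 0, 0, 1], [0, 0, 0.3, 0, 0, 0, 1]]]'

```text
clock: 11.95
tcp_pos: [0.5712, -0.1287, 0.0942]
orientation: [3.121, -0.338, 0.003]
contact_force: [2.7, -2.4, 0.7]
grip_width: 0.0249
```

Run:
```python
from h import *
go((.5702,-.1277,.094),-117)
print(r.get_obs()['moment'])
```

```text
t 11.95 tcp [ 0.5712 -0.1287  0.0942] yaw -102.35 j7 -1.06 F [ 2.7 -2.4  0.7] w 0.0249
row [0.0005, -0.0007, 0.0814, -0.0029, -0.002, 0.0005]
[-0.45710843 -0.54593751 -0.0789028 ]
```

Emit:
apply_moves --plan '[[[0, 0, 0.02, -0.001, -0.001, 0, 1], [0, 0, 0.04, -0.002, -0.002, 0, 1], [0, 0, 0.06, -0.002, -0.002, 0, 1], [0, 0, 0.08, -0.002, -0.002, 0, 1], [0, 0, 0.08, -0.002, -0.002, 0, 1]]]'

```text
clock: 12.37
tcp_pos: [0.5711, -0.1289, 0.0943]
orientation: [3.054, -0.723, 0.006]
contact_force: [5.1, -4.6, -3.7]
grip_width: 0.0247
```

Run:
```python
from h import *
go((.5702,-.1277,.094),-117)
print(r.get_obs()['moment'])
```

```text
t 12.37 tcp [ 0.5711 -0.1289  0.0943] yaw -116.63 j7 -1.26 F [ 5.1 -4.6 -3.7] w 0.0247
row [0.0008, -0.0015, 0.0021, -0.0033, -0.0017, 0.0007]
[-1.14273383 -1.07854366 -0.08102894]
```

Turned 127.7° (2.23 rad) from the start angle. I'll open and rise.

Emit:
apply_moves --plan '[[[0, 0, 0, 0, 0, 0, 0.4], [0, 0, 0, 0, 0, 0, 0.1], [0, 0, 0, 0, 0, 0, -0.2], [0, 0, 0, 0, 0, 0, -0.2], [0, 0, 0, 0, 0, -0.06, -0.2], [0, 0, 0, 0, 0, -0.16, -0.2], [0, 0, 0, 0, 0, -0.26, -0.2], [0, 0, 0, 0, 0, -0.3, -0.2], [0, 0, 0, 0, 0, -0.3, -0.2]]]'

```text
clock: 13.12
tcp_pos: [0.5716, -0.1278, 0.2181]
orientation: [-3.056, 0.723, -0.01]
contact_force: [0.2, -0.2, -0.1]
grip_width: 0.0511
```

Run:
```python
from h import *
yv=np.radians(12.7); ax=np.array([.6,-.265,.0]); d=np.array([-np.cos(yv),-np.sin(yv),0])
go(np.array([.5618,-.2735,.15]),-77)
a=grab('scene','s2.png')
for z in(.11,.122,.144): print(z,proj(a,[.5702,-.1275,z]))
def c(x,y,w,h,s): return cv2.resize(a['pixels'][y:y+h,x:x+w],None,fx=s,fy=s,interpolation=cv2.INTER_CUBIC)
M=np.hstack([c(180,145,50,62,8),c(105,190,50,62,8)])
cv2.imwrite('pics/g5.png',np.clip((M.astype(float)-10)*1.8,0,255).astype(np.uint8))
```

```text
t 13.12 tcp [ 0.5716 -0.1278  0.2181] yaw -116.62 j7 -1.37 F [ 0.2 -0.2 -0.1] w 0.0511
row [-0.0002, -0.002, -0.2201, 0.1404, 0.3371, 0.1702]
0.11 (np.float64(205.76057338652456), np.float64(183.4013007141901))
0.122 (np.float64(205.35098753660375), np.float64(177.94190514995373))
0.144 (np.float64(204.58219240436364), np.float64(167.69458646067295))
```

View pics/g5.png

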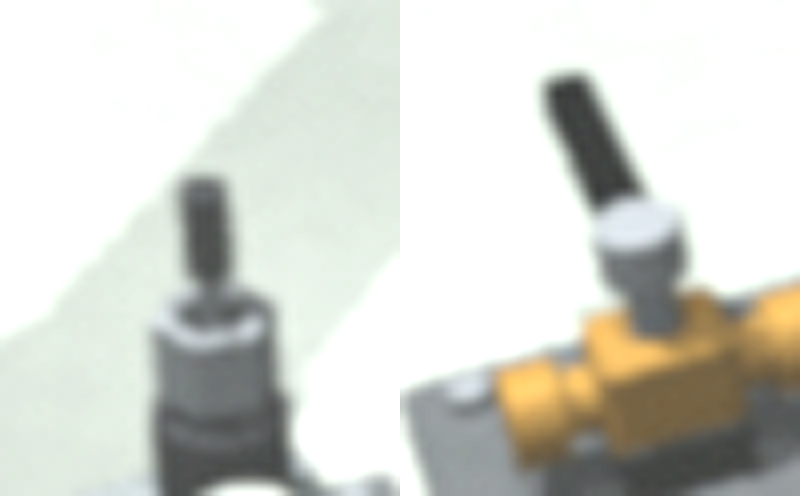

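The burr head top is at about (204.9,167.6) against a prediction of (204.6,167.7), so it is home and upright. The lever runs from the knob (640,220 in the right crop) to its end (568,80). I'll measure it from a colour mask.

Run:
```python
from h import *
f=grab('top')
def lev(img,x0,y0,w,h,th,z,F):
    g=cv2.cvtColor(img,cv2.COLOR_BGR2GRAY)[y0:y0+h,x0:x0+w]
    m=(g<th).astype(np.uint8); n,l,st,c=cv2.connectedComponentsWithStats(m)
    k=1+np.argmax(st[1:,4]); ys,xs=np.where(l==k); P=np.stack([xs+x0,ys+y0],1).astype(float)
    mu=P.mean(0);u,s,v=np.linalg.svd(P-mu);t=(P-mu)@v[0];e=[mu+v[0]*t.min(),mu+v[0]*t.max()]
    print(len(P),mu,e); W=[onz(F,*q,z) for q in e]; d=W[1]-W[0]; print([w.round(4) for w in W],np.linalg.norm(d),np.degrees(np.arctan2(d[1],d[0]))%180, 'mid',onz(F,*mu,z))
t0=cv2.imread('pics/t0.png'); lev(t0,370,186,25,36,30,.078,f)
s=cv2.imread('pics/s2.png');fs=grab('scene'); lev(s,115,192,25,26,75,.075,fs)
print(cv2.cvtColor(t0,cv2.COLOR_BGR2GRAY)[180:224:1,370:392])
# knob centre
```

```text
54 [378.94444444 204.66666667] [array([374.87179544, 191.03831219]), array([383.29107602, 219.21185232])]
[array([ 0.5917, -0.2595,  0.078 ]), array([ 0.5329, -0.2747,  0.078 ])] 0.060740105585462854 14.52082040372369 mid [ 0.56314065 -0.26684878  0.078     ]
85 [128.31764706 207.36470588] [array([125.06616961, 199.97090145]), array([131.40383828, 214.38265225])]
[array([ 0.5365, -0.2802,  0.075 ]), array([ 0.5874, -0.2684,  0.075 ])] 0.05230030115940588 12.973394694377465 mid [ 0.56323945 -0.27400764  0.075     ]
[[ 84  84  90  86  90  86  85  86  88  91  92  93  62  54  64  49  56  62
   82  85  85  80]
 [ 89  92  93  90  69  51  34  69  42  38  41  37  40  75  71  77  79  80
   81  85  85  83]
 [ 46  35  30  48  69  96 126 122 127  58  38  16  21  53  93  89  87  90
   93  83  81  82]
 [ 74 101 106  64  85 135 130 127 132 135  84  63  45  58  97  94  96 100
   98  91  82  86]
 [ 70  66  23  42 138 127 126 124 126 130 134  90  50  25 103 102 104 111
  117 126  81  83]
 [ 67  59  25 146 132 126 125 126 127 125 130 136  99  49  65 125 119 113
  113 113  81  86]
 [ 70  27  18 141 130 
[... 2812 characters left out ...]
8  62   1  23  39  43  41   0
   78 137 126 122]
 [127 126 125 123 128 111 112 114 114 110 131 147   0   0  50  39  39  37
   16 137 125 123]
 [126 124 124 125 125 110 112 110 108 111 130 136  25   2  37  46  27  18
   29 135 128 126]
 [125 124 125 123 124 111 107 110 113 112 110 136  57   0   3  68  59 103
  137 129 125 121]
 [126 124 126 124 125 109 110 113 111 109 113 131 136 139 140 137 133 129
  127 124 126 125]
 [124 124 126 124 124 127 110 114 113 113 111 124 125 124 123 127 127 126
  126 127 127 126]
 [122 123 125 125 126 126 108 108 112 113 114 109 126 122 122 125 124 123
  124 125 123 126]
 [126 125 124 123 124 128 105 113 114 113 112 109 127 127 125 126 123 124
  125 125 122 125]]
```

Run:
```python
from h import *
f=grab('top');z=.078
A,B,T=[onz(f,*q,z) for q in((380,196),(385,214),(386.2,218.4))]
d=(B-A)/np.linalg.norm(B-A);print('az',np.degrees(np.arctan2(d[1],d[0]))%360,'tip',T,'axis',T-.07*d,'grip',T-.03*d)
m=np.array([.5702,-.1277,z]);v=m-(T-.07*d);print('mouth-axis',np.linalg.norm(v),'stand yaw',np.degrees(np.arctan2(v[1],v[0]))-90)
g=(T-.03*d); go([g[0],g[1],.13],np.degrees(np.arctan2(d[1],d[0]))+90)
```

```text
az 193.36402138325525 tip [ 0.53443865 -0.2807743   0.078     ] axis [ 0.60254313 -0.26459471  0.078     ] grip [ 0.56362628 -0.27384019  0.078     ]
mouth-axis 0.14066356864846122 stand yaw 13.293099383817648
t 13.32 tcp [ 0.5688 -0.1261  0.2127] yaw -116.64 j7 -1.37 F [ 0.1 -0.5  0.5] w 0.0515
row [-0.0002, 0.0008, -0.2223, 0.1546, 0.336, 0.2064]
```

Valve axis to spindle is 140.7 mm (given as 140), so that agrees. I'll move over the lever, laterally first and then down.

Emit:
apply_moves --plan '[[[0, 0, -0.03, 0.05, 0.1, 0, -0.2], [0, 0, -0.06, 0.1, 0.2, 0, -0.2], [0, 0, -0.1, 0.154, 0.3, 0, -0.2], [0, 0, -0.14, 0.154, 0.336, 0, -0.2], [0, 0, -0.18, 0.154, 0.336, 0.07, -0.2], [0, 0, -0.222, 0.154, 0.336, 0.14, -0.2], [0, 0, -0.222, 0.154, 0.336, 0.206, -0.2], [0, 0, -0.222, 0.154, 0.336, 0.206, -0.2], [0, 0, -0.222, 0.154, 0.336, 0.206, -0.2]]]'

```text
clock: 14.07
tcp_pos: [0.5627, -0.274, 0.1297]
orientation: [-3.119, -0.36, 0.007]
contact_force: [-0.3, -0.8, 0.6]
grip_width: 0.0512
```

Run:
```python
from h import *
go([.5628,-.2737,.06],13.4+90)
```

```text
t 14.07 tcp [ 0.5627 -0.274   0.1297] yaw -76.81 j7 -0.51 F [-0.3 -0.8  0.6] w 0.0512
row [-0.0009, 0.0013, -0.0012, 0.001, -0.0002, 0.1743]
```

Emit:
apply_moves --plan '[[[0, 0, 0, 0, 0, 0.06, -0.2], [0, 0, 0, 0, 0, 0.12, -0.2], [0, 0, 0, 0, 0, 0.174, -0.2], [0, 0, 0, 0, 0, 0.174, -0.2], [0, 0, 0, 0, 0, 0.174, 0.2], [0, 0, 0, 0, 0, 0.174, 0.5], [0, 0, 0, 0, 0, 0.174, 0.7], [0, 0, 0, 0, 0, 0.174, 1], [0, 0, 0, 0, 0, 0.174, 1], [0, 0, 0, 0, 0, 0.174, 1], [0, 0, 0, 0, 0, 0.174, 1]]]' --force 30

```text
clock: 14.98
tcp_pos: [0.5652, -0.2744, 0.0641]
orientation: [-3.12, -0.364, -0.003]
contact_force: [-2.8, 1.4, 6.7]
grip_width: 0.0111
```

Run:
```python
from h import *
o=r.get_obs();p=o['tcp_pos'];ax=np.array([.6015,-.2645,0])
print(o['moment'],np.linalg.norm((p-ax)[:2]))
M=R.from_rotvec(o['orientation']).as_matrix();yw=np.degrees(np.arctan2(M[1,1],M[0,1]));tot=-32-yw
for k in np.linspace(0,1,9)[1:]:
    a=np.radians(tot*k);v=p-ax;q=ax+R.from_rotvec([0,0,a]).apply(v);q[2]=p[2];go(q,yw+tot*k)
```

```text
[0.65581327 0.43490384 0.20363445] 0.03759906227885656
t 14.98 tcp [ 0.5652 -0.2744  0.0641] yaw -76.69 j7 -0.45 F [-2.8  1.4  6.7] w 0.0111
row [-0.0, -0.0007, -0.031, 0.0007, 0.0091, -0.0]
t 14.98 tcp [ 0.5652 -0.2744  0.0641] yaw -76.69 j7 -0.45 F [-2.8  1.4  6.7] w 0.0111
row [-0.0, -0.0007, -0.0621, 0.0024, 0.0181, 0.0]
t 14.98 tcp [ 0.5652 -0.2744  0.0641] yaw -76.69 j7 -0.45 F [-2.8  1.4  6.7] w 0.0111
row [0.0, -0.0007, -0.0931, 0.0049, 0.027, 0.0]
t 14.98 tcp [ 0.5652 -0.2744  0.0641] yaw -76.69 j7 -0.45 F [-2.8  1.4  6.7] w 0.0111
row [0.0001, -0.0007, -0.1241, 0.0082, 0.0355, 0.0]
t 14.98 tcp [ 0.5652 -0.2744  0.0641] yaw -76.69 j7 -0.45 F [-2.8  1.4  6.7] w 0.0111
row [0.0001, -0.0007, -0.1552, 0.0124, 0.0436, 0.0]
t 14.98 tcp [ 0.5652 -0.2744  0.0641] yaw -76.69 j7 -0.45 F [-2.8  1.4  6.7] w 0.0111
row [0.0001, -0.0007, -0.1862, 0.0173, 0.0514, 0.0]
t 14.98 tcp [ 0.5652 -0.2744  0.0641] yaw -76.69 j7 -0.45 F [-2.8  1.4  6.7] w 0.0111
row [0.0002, -0.0007, -0.2172, 0.023, 0.0586, 0.0]
t 14.98 tcp [ 0.5652 -0.2744  0.0641] yaw -76.69 j7 -0.45 F [-2.8  1.4  6.7] w 0.0111
row [0.0002, -0.0007, -0.2483, 0.0293, 0.0652, 0.0]
```

Emit:
apply_moves --plan '[[[0, 0, -0.016, 0, 0.0045, -0.005, 1], [0, 0, -0.031, 0.001, 0.009, -0.008, 1], [0, 0, -0.062, 0.0024, 0.018, -0.01, 1], [0, 0, -0.093, 0.005, 0.027, -0.01, 1], [0, 0, -0.124, 0.008, 0.0355, -0.01, 1], [0, 0, -0.155, 0.0124, 0.0436, -0.01, 1], [0, 0, -0.186, 0.0173, 0.0514, -0.01, 1], [0, 0, -0.217, 0.023, 0.0586, -0.01, 1], [0, 0, -0.248, 0.0293, 0.0652, -0.01, 1], [0, 0, -0.248, 0.0293, 0.0652, -0.01, 1], [0, 0, -0.248, 0.0293, 0.0652, -0.01, 1]]]'

```text
clock: 15.9
tcp_pos: [0.5816, -0.2972, 0.0647]
orientation: [2.749, 1.521, -0.001]
contact_force: [4.6, -3.2, -18.6]
grip_width: 0.0113
```

Run:
```python
from h import *
o=r.get_obs();p=o['tcp_pos']; go(p,-32); print(o['moment'],o['joints'])
d=p[:2]-[.6015,-.2645];print(np.linalg.norm(d),np.degrees(np.arctan2(d[1],d[0]))%360)
```

```text
t 15.9 tcp [ 0.5816 -0.2972  0.0647] yaw -32.1 j7 0.18 F [  4.6  -3.2 -18.6] w 0.0113
row [-0.0001, 0.0002, -0.0005, 0.0, 0.0, 0.0]
[-0.71833964 -1.00401343 -0.1104605 ] [ 0.01816347  0.68516311  0.51438016  1.7604727  -0.44180963  0.81348841
  0.18474384]
0.03826225571323291 238.6728544863788
```

Emit:
apply_moves --plan '[[[0, 0, 0, 0, 0, 0.004, 1], [0, 0, 0, 0, 0, 0.006, 1], [0, 0, 0, 0, 0, 0.006, 0.6], [0, 0, 0, 0, 0, 0.006, 0.3], [0, 0, 0, 0, 0, 0.006, 0.1], [0, 0, 0, 0, 0, 0.006, 0.1], [0, 0, 0, 0, 0, -0.06, 0.1], [0, 0, 0, 0, 0, -0.16, 0.1], [0, 0, 0, 0, 0, -0.26, 0.1], [0, 0, 0, 0, 0, -0.4, 0.1], [0, 0, 0, 0, 0, -0.4, 0.1], [0, 0, 0, 0, 0, -0.4, 0.1]]]'

```text
clock: 16.9
tcp_pos: [0.5839, -0.2992, 0.2317]
orientation: [2.743, 1.516, 0.009]
contact_force: [-0.3, -0.3, -0.5]
grip_width: 0.0381
```

Run:
```python
from h import *
go([.45,-.45,.26])
```

```text
t 16.9 tcp [ 0.5839 -0.2992  0.2317] yaw -32.13 j7 0.09 F [-0.3 -0.3 -0.5] w 0.0381
row [0.0, 0.0, 0.0, -0.4971, -0.0823, -0.0724]
```

Emit:
apply_moves --plan '[[[0, 0, 0, -0.1, -0.02, -0.03, 0.1], [0, 0, 0, -0.2, -0.04, -0.07, 0.1], [0, 0, 0, -0.3, -0.06, -0.07, 0.1], [0, 0, 0, -0.4, -0.08, -0.07, 0.1], [0, 0, 0, -0.5, -0.08, -0.07, 0.1], [0, 0, 0, -0.55, -0.08, -0.07, 0.1], [0, 0, 0, -0.55, -0.08, -0.07, 0.1], [0, 0, 0, -0.55, -0.08, -0.07, 0.1]]]'

```text
clock: 17.57
tcp_pos: [0.4361, -0.4676, 0.2533]
orientation: [-2.751, -1.515, 0.001]
contact_force: [0.4, 0.0, -0.7]
grip_width: 0.0384
```

Run:
```python
from h import *
a=grab('scene','s3.png');b=grab('top','t3.png')
def c(f,x,y,w,h,s): return cv2.resize(f['pixels'][y:y+h,x:x+w],None,fx=s,fy=s,interpolation=cv2.INTER_NEAREST)
M=np.zeros((600,800,3),np.uint8)
M[:300,:400]=c(b,300,165,100,75,4);M[:300,400:]=c(b,110,135,100,75,4)
M[300:,:400]=c(a,110,150,133,100,3)[:300,:][:, :399] if 0 else cv2.resize(a['pixels'][155:275,105:265],(400,300));M[300:,400:]=cv2.resize(a['pixels'][160:250,320:440],(400,300))
cv2.imwrite('pics/f.png',cv2.convertScaleAbs(M,alpha=1.6))
```

```text
(no output)
```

View pics/f.png

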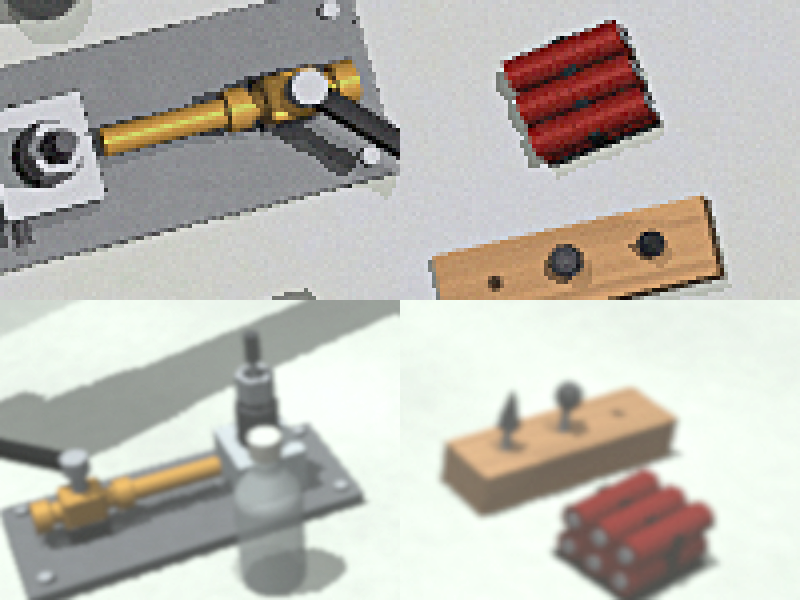

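The burr stands in the spindle and the other objects are unmoved. The lever points down and right at about half open. I'll measure its angle with the same top-face mask on both pictures.

Run:
```python
from h import *
f=grab('top')
for nm,x0,y0,w,h in(('t0',376,193,14,25),('t3',383,190,34,28)):
    g=cv2.imread(f'pics/{nm}.png',0)[y0:y0+h,x0:x0+w]
    m=cv2.morphologyEx(((g>31)&(g<53)).astype(np.uint8),cv2.MORPH_OPEN,np.ones((3,3)));n,l,st,c=cv2.connectedComponentsWithStats(m,connectivity=4)
    k=1+np.argmax(st[1:,4]);ys,xs=np.where(l==k);vx,vy,cx,cy=cv2.fitLine(np.stack([xs+x0,ys+y0],1).astype(np.float32),cv2.DIST_L2,0,.01,.01).ravel()
    A,B=[onz(f,cx+t*vx,cy+t*vy,.078) for t in(-8,8)];d=A-B;print(nm,len(xs),np.degrees(np.arctan2(d[1],d[0]))%180,A,B)
    if nm=='t3': print(m)
```

```text
t0 82 13.788850254359783 [ 0.57418328 -0.27044347  0.078     ] [ 0.54210278 -0.27831658  0.078     ]
t3 49 57.38462874300956 [ 0.59536848 -0.27289152  0.078     ] [ 0.57761759 -0.30063142  0.078     ]
[[1 1 1 1 1 0 0 0 0 0 0 0 0 0 0 0 0 0 0 0 0 0 0 0 0 0 0 0 0 0 0 0 0 0]
 [1 1 1 1 1 1 0 0 0 0 0 0 0 0 0 0 0 0 0 0 0 0 0 0 0 0 0 0 0 0 0 0 0 0]
 [1 1 1 1 1 1 1 0 0 0 0 0 0 0 0 0 0 0 0 0 0 0 0 0 0 0 0 0 0 0 0 0 0 0]
 [0 1 1 1 1 1 1 1 1 0 0 0 0 0 0 0 0 0 0 0 0 0 0 0 0 0 0 0 0 0 0 0 0 0]
 [0 0 0 1 1 1 1 1 1 1 1 0 0 0 0 0 0 0 0 0 0 0 0 0 0 0 0 0 0 0 0 0 0 0]
 [0 0 0 0 1 1 1 1 1 1 1 0 0 0 0 0 0 0 0 0 0 0 0 0 0 0 0 0 0 0 0 0 0 0]
 [0 0 0 0 0 0 1 1 1 1 1 0 0 0 0 0 0 0 0 0 0 0 0 0 0 0 0 0 0 0 0 0 0 0]
 [0 0 0 0 0 0 0 0 1 1 1 0 0 0 0 0 0 0 0 0 0 0 0 0 0 0 0 0 0 0 0 0 0 0]
 [0 0 0 0 0 0 0 0 0 0 0 0 0 1 1 1 1 0 0 0 0 0 0 0 0 0 0 0 0 0 0 0 0 0]
 [0 0 0 0 0 0 0 0 0 0 0 0 0 1 1 1 1 1 0 0 0 0 0 0 0 0 0 0 0 0 0 0 0 0]
 [0 0 0 0 0 0 0 0 0 0 0 0 0 1 1 1 1 1 1 1 1 0 0 0 0 0 0 0 0 0 0 0 0 0]
 [0 0 0 0 0 0 0 0 0 0 0 0 0 0 0 1 1 1 1 1 1 1 0 0 0 0 0 0 0 0 0 0 0 0]
 [0 0 0 0 0 0 0 0 0 0 0 0 0 0 0 0 1 1 1 1 1 1 0
[... 389 characters left out ...]
0 0 0 0 0 0 0 0 0 0 0 0 0 0 0 0 0 0 0 0 0 0 0 0 0 0 0 0 0 0]
 [0 0 0 0 0 0 0 0 0 0 0 0 0 0 0 0 0 0 0 0 0 0 0 0 0 0 0 0 0 0 0 0 0 0]
 [0 0 0 0 0 0 0 0 0 0 0 0 0 0 0 0 0 0 0 0 0 0 0 0 0 0 0 0 0 0 0 0 0 0]
 [0 0 0 0 0 0 0 0 0 0 0 0 0 0 0 0 0 0 0 0 0 0 0 0 0 0 0 0 0 0 0 0 0 0]
 [0 0 0 0 0 0 0 0 0 0 0 0 0 0 0 0 0 0 0 0 0 0 0 0 0 0 0 0 0 0 0 0 0 0]
 [0 0 0 0 0 0 0 0 0 0 0 0 0 0 0 0 0 0 0 0 0 0 0 0 0 0 0 0 0 0 0 0 0 0]
 [0 0 0 0 0 0 0 0 0 0 0 0 0 0 0 0 0 0 0 0 0 0 0 0 0 0 0 0 0 0 0 0 0 0]
 [0 0 0 0 0 0 0 0 0 0 0 0 0 0 0 0 0 0 0 0 0 0 0 0 0 0 0 0 0 0 0 0 0 0]
 [0 0 0 0 0 0 0 0 0 0 0 0 0 0 0 0 0 0 0 0 0 0 0 0 0 0 0 0 0 0 0 0 0 0]
 [0 0 0 0 0 0 0 0 0 0 0 0 0 0 0 0 0 0 0 0 0 0 0 0 0 0 0 0 0 0 0 0 0 0]]
```

```bash
python3 -c "
from h import *
print(r.hand_in())"
```

```text
the job is handed in; nothing more can be done
None
```

I fitted the cylindrical-head burr in the collet, tightened the nut, set the valve to half open and handed the job in at about 18 s of the 72 s allowed.

**Burr:** I lowered it until the TCP was at the computed home height, with a small upward force at the floor. After tightening, the head top showed at (204.9,167.6) in the scene picture against a predicted (204.6,167.7), so it is home and upright.

**Nut:** I turned it clockwise 127.7° (2.23 rad) from its start. The grip on its flats stayed at about 24.7 mm, with no sign of slip and no stop reached. That puts it past 2.0 rad. I did not pull on the burr to test how firmly it is held.

**Valve:** The tool angle when it let go put the lever about 45° from closed. The last top picture gave an azimuth of 57.4° against a target of about 57.8–58°, so roughly 44.5° open.

**Others:** The last pictures show the other two burrs, the bottle and the battery pack apparently where they were, by eye only, with the arm clear of everything.

**What went wrong or disagreed:**
- **First nut grip:** it was too low and closed on the spindle body (29 mm reading, about 16 N vertical force at the tool). I opened, rose about 13 mm and gripped the nut again.
- **Lever grip:** the tool sat about 4 mm higher than commanded, with up to 19 N of vertical force before release.
- **Foot position:** while the burr hung over the rack, its foot read about 4 mm off the prediction in one picture; over the spindle the two agreed.

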